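# Push the ruby slide home and latch it

## Robot

A 7-joint arm with a two-finger parallel gripper is mounted at the origin on the work surface. World frame = base frame: x ahead of the robot, y to its left, z up, the work surface at z = 0. Lengths are in mm, angles in rad, forces in N, time in s.
With the tool pointing down it reaches from about 400 to 875 mm from the base axis. Payload 4.4 kg.
Tool frame: the origin (TCP) lies at the very end of the fingers, on their centre line; the grasp point (between the pads) lies 19 mm behind it; y points along the fingers, z is the direction in which the jaws open and shut, and the axes are right-handed (so a half turn about y gives the same grasp; the last joint's range is limited). The gripper opens to 85 mm and grips with 20 to 120 N. Pads are 22 mm wide; open, the fingers measure 114 mm over their backs; the gripper's body (76 mm by 85 mm) begins 54 mm behind the grasp point. The pads swing forward as they close: fully open they stand 13 mm farther back than shut.
Start: joints at [1.112, 0.628, 0.038, 1.517, -0.027, 0.996, -0.02], TCP at [248.833, -600.5, 231.313] pointing down, gripper open.
Joint ranges: [-3.06, 3.06], [-0.37, 2.12], [-1.25, 1.32], [0.18, 2.47], [-1.1, 4.24], [0.23, 1.98], [-2.94, 2.94]. Speed limits (rad/s): [2.57, 2.57, 3.14, 3.14, 3.14, 3.14, 3.14].

## Interface

Orientations are given as [roll, pitch, yaw] about the fixed x, y, z axes, in that order (R = Rz(yaw) Ry(pitch) Rx(roll)).
In Python, from cell import read_state, get_image, finish_job gives the robot as it stands. The module is installed in compiled form; this text tells all that it offers.
- The arm moves only by the tool servo_tool, never from a script. Its argument "increments" is a list of rows, each an object of numbers: "dx", "dy", "dz": the shift along the world's x, y, z in cm; "ax", "ay", "az": the turn, a rotation vector about the world's x, y, z in rad; "claw": the closure, from -1 (fully open) to 1 (shut). A call has 1 to 8 rows; each row is the pose to reach, as a shift and turn from the pose commanded when the call began; what a row does not reach only later rows make up. A row lasts 1/12 s, in which the tool goes at most 41.7 mm and 7.16 degrees, less where a joint would pass 70% of its speed; a pose out of reach is approached as far as the arm can. A call with a gripper value outside its range is refused whole. The fingers move at their own pace and stop on an object; the grip force is fixed at half the most. Time passes only in rows, so rows that repeat a pose let the fingers close. It gives the time, the measured TCP pose, the force and the opening at its end, in the units of the state.
- read_state(): the state, without advancing time (a new reading comes with each control period).
- get_image(name): name is "side" or "top" or "wrist"; returns a dict with "color" (420x560x3 uint8, red, green, blue), "fov_y" (degrees; the focal length in pixels is half the picture's height over the tangent of half this angle, whatever the lens; pixels are square), "cx", "cy" (the principal point, pixels), "R" (3x3) and "t" (3): a world point X has camera coordinates R X + t. Camera axes: x right, y down, z forward; pixel columns grow to the right and rows downward; lengths in mm; the calibration is good to about 2 mm. The wrist camera is an equidistant fisheye: a pixel r from the principal point sees the ray r / f radians off the axis. A picture is of the moment at which its call begins. There is no depth.
- finish_job(): hands the job in, once; it reports no verdict.
The state is a dict: "clock": time; "qpos": joint angles; "qd": joint speeds; "tau": joint torques, N m; "eef_pos": TCP position; "tool_rot": TCP orientation; "force": force on the tool from outside, world axes, zero at the start; "torque": the same for the moment, N m; "width": finger opening in mm.
Only numpy, scipy, OpenCV 4.12 (cv2) and the standard library are available. Lean on these libraries where they do the work, as an engineer would, in place of code of your own. Each camera call takes 0.05 s, during which the arm holds its last target.

## Task

In the open drawer, push the oak-framed ruby slide across the drawer floor until it sits square in its corner, against both the back batten and the side batten. Then, with the slide home, push the brass latch round as far as it goes so that it lies across the slide's near edge. Do not lift or tip the slide, and leave the magnifying glass and the black tin carrier where they lie; finish clear of everything.

Things in the scene. Friction and masses are not known exactly. Their poses are not given: they have to be found in the camera images.
- slide: Waxed oak frame (friction about 0.35) with a ruby-red glass pane, 100 x 100 mm, 14 mm thick, about 0.18 kg (varies), loose on the drawer floor. Origin: centre of its underside; x and y along its sides, z up. Four like sides. Starts in the right-hand part of the drawer, turned up to 0.35 rad from square, with 45 mm or more of free floor towards the drawer front and 40 mm towards the right wall.
- home (a point): Point on the pale drawer floor (at floor height) where the centre of the slide's underside belongs. x: away from the drawer front, to the back batten; y: to the side batten (left seen from the robot); z up. The back batten's face is at x = +50 mm and spans the drawer's width; the side batten's face is at y = +50 mm (from x = -55 to +50 mm). Both oak, 12 mm thick, 16 mm high.
- drawer: The fixed open drawer and its cabinet; place and yaw (up to 0.2 rad) vary. Axes as home, which lies at 35, 110, 16 mm. Floor top z = 16 mm. Inner faces: drawer front x = -165 mm (56 mm high), right wall y = -225, left wall y = +285 (46 mm high). Low flat frames, under 35 mm above the floor, behind the back batten. Cabinet, 122 mm high, from x = +163 mm.
- latch_pivot (a point): Pivot of the brass latch, on the drawer floor, at x = -62 mm, y = -35 mm in home's frame; same axes as home.
- latch (a joint): Angle (rad) of the brass latch, a flat bar 12 mm wide, top 11 mm above the floor, 56 mm long from latch_pivot; a finger tab on its last 10 mm rises to 26 mm. 0: points to -x of home (open; starts 0 to 0.3). Turns level, clockwise from above, to its stop at 1.571: points to +y, 6 mm off the seated slide's near edge. Light friction (under 1 N at the tab); stays where left.
- magnifier: Small magnifying glass with a brown horn rim 50 mm across, 8 mm thick, handle 51 mm long, 10 mm wide, lying loose in the near left corner of the drawer. Origin: centre of the lens's underside; the handle points along its +y. To be left alone.
- tin: Black japanned tin carrier, an open tray 120 x 70 x 22 mm, lying loose in the compartment left of the side batten. Origin: centre of its underside, long side along x. To be left alone.
Not all that is in view belongs to the job. Leave any blue or grey look-alike of the slide alone.

How it is judged:
By the outcome, as a careful person would: the job done as asked, in the order asked, and still so for the second after the job is handed in, with the robot touching nothing.
It also fails if it takes over 61 s, if anything falls off the work surface, if the arm or the gripper's body presses on something with over 40 N, if the wrist force passes 120 N, or if a joint passes its speed limit or range.

## Working session

There is one attempt and no reset: what is moved stays moved. The work goes in short steps, Python scripts to look and compute and a tool call to move; the robot and the scene stay as the last step left them, time stands still between calls to the robot, and variables do not carry over. Pictures are saved under pics/ and viewed, and the job is handed in when it is done.

Besides the shell and the picture viewer there is one more tool, called after "Emit:" as name([rows], argument=value, ...), one row to a line, values as JSON. servo_tool: Moves the arm, as the interface text tells. Its arguments: {"type":"object","properties":{"increments":{"type":"array","items":{"type":"object","properties":{"dx":{"type":"number"},"dy":{"type":"number"},"dz":{"type":"number"},"ax":{"type":"number"},"ay":{"type":"number"},"az":{"type":"number"},"claw":{"type":"number"}}}}},"required":["increments"]}

```bash
mkdir -p pics; cat > h.py <<'E'
import numpy as np, cv2
from cell import read_state, get_image, finish_job
def shot(n,f):
    d=get_image(n); np.savez(f'pics/{f}.npz',**d)
    cv2.imwrite(f'pics/{f}.png',d['color'][:,:,::-1]); return d
def load(f): return dict(np.load(f'pics/{f}.npz'))
def foc(d): return d['color'].shape[0]/2/np.tan(np.radians(float(d['fov_y']))/2)
def world(d,u,v,z,fish=False):
    f=foc(d); p=np.array([u-float(d['cx']),v-float(d['cy'])])
    if fish:
        r=np.hypot(*p); th=r/f; ray=np.array([*(p/max(r,1e-9)*np.sin(th)),np.cos(th)])
    else: ray=np.array([p[0]/f,p[1]/f,1])
    R=np.array(d['R']);t=np.array(d['t']); C=-R.T@t; w=R.T@ray
    return C+w*(z-C[2])/w[2]
def proj(d,X,fish=False):
    f=foc(d); c=np.array(d['R'])@np.array(X,float)+np.array(d['t'])
    if fish:
        r=np.hypot(c[0],c[1]); th=np.arctan2(r,c[2]); return float(d['cx'])+f*th*c[0]/r, float(d['cy'])+f*th*c[1]/r
    return float(d['cx'])+f*c[0]/c[2], float(d['cy'])+f*c[1]/c[2]
def crop(f,x0,y0,x1,y1,s,o):
    im=cv2.imread(f'pics/{f}.png')[y0:y1,x0:x1]; cv2.imwrite(f'pics/{o}.png',cv2.resize(im,None,fx=s,fy=s,interpolation=cv2.INTER_CUBIC))
E
python3 - <<'E'
from h import *
for n in('top','side','wrist'): d=shot(n,n+'0'); print(n,d['fov_y'],-np.array(d['R']).T@d['t'])
print(read_state())
E
```

```text
top 45.60559190743143 [ 375.11738031   33.31821095 1364.66839889]
side 49.79327302519442 [ -6.71617183 527.98851918 880.73788854]
wrist 65.70646984690485 [ 318.10246532 -571.60119375  373.21212684]
{'clock': 0.15, 'qpos': array([ 1.11216629,  0.62912873,  0.03844202,  1.51810301, -0.02701286,
        0.99628196, -0.02001174]), 'qd': array([ 0.00096586, -0.00291775, -0.0009616 , -0.00206654,  0.00057035,
        0.00012942, -0.00054866]), 'tau': array([ 4.77457379e-04, -5.63797760e+01,  1.22745775e+00, -1.93648160e+01,
        1.10967248e-02,  7.44481687e-03,  2.00744978e-05]), 'eef_pos': array([ 248.68913739, -600.0584285 ,  230.6146957 ]), 'tool_rot': array([-1.57220012e+00,  9.39249718e-06, -2.74877541e+00]), 'force': array([-0.44910351, -0.68570181, -0.79279249]), 'torque': array([-0.0422565 ,  0.02149778, -0.03750037]), 'width': 85.48737808632072}
```

View pics/top0.png

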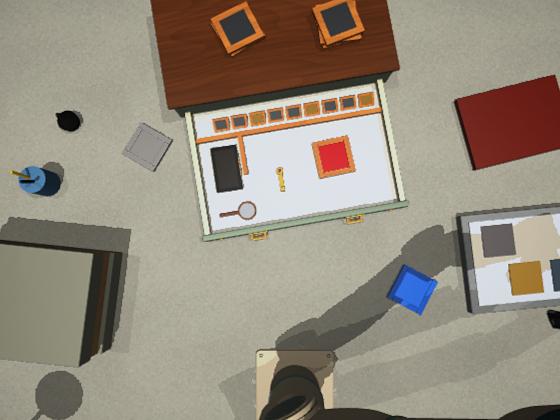

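View pics/side0.png

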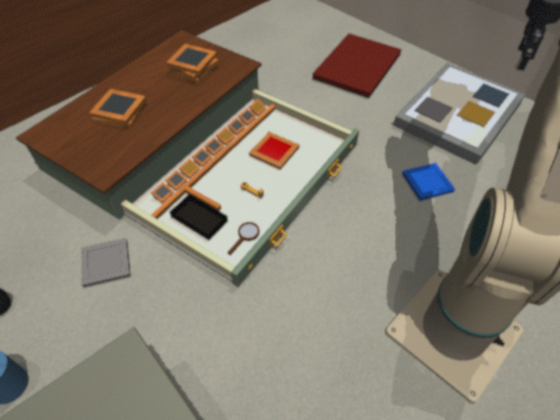

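```bash
python3 - <<'E'
from h import *
crop('top0',180,70,415,245,3.4,'top0c')
crop('side0',120,80,370,285,3.2,'side0c')
E
```

```text
(no output)
```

View pics/top0c.png

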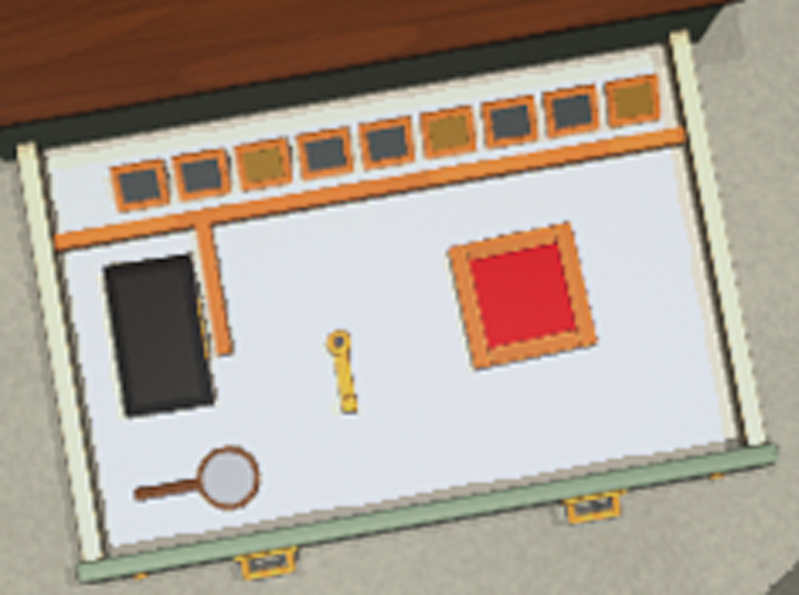

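View pics/side0c.png

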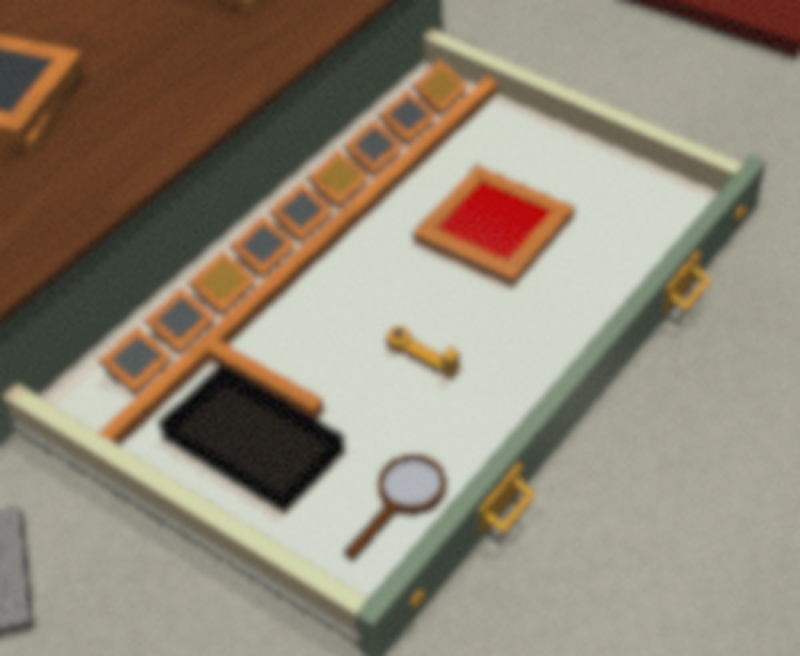

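```bash
python3 - <<'E'
from h import *
d=load('top0'); s=load('side0')
T=lambda u,v,z: world(d,180+u/3.4,70+v/3.4,z)[:2].round(1)
S=lambda u,v,z: world(s,120+u/3.2,80+v/3.2,z)[:2].round(1)
print('back top near edge',T(57,243,32),T(685,137,32))
print('side bat',T(213,222,32),T(232,352,32), 'S near end right corner',S(321,403,32), S(216,340,32))
print('pivot',T(338,342,28),S(399,338,28),'tip',T(349,405,42),S(450,358,42))
print('slide T',[T(*p,30) for p in((449,247),(570,223),(596,344),(474,368))])
print('slide S',[S(*p,30) for p in((414,235),(478,166),(574,210),(512,277))])
b=T(685,137,32)-T(57,243,32); print('yaw',np.arctan2(b[0],-b[1]))
print('tin',[T(*p,38) for p in((105,265),(190,254),(214,403),(127,416))])
print('mag',T(229,478,24),T(138,494,22))
print('front inner bottom',T(107,548,16),T(740,442,16))
print(read_state()['tool_rot'])
E
```

```text
back top near edge [660.2 263.8] [ 746.5 -236.1]
side bat [677.3 139.8] [573.1 124. ] S near end right corner [571.8 132.5] [677.8 147.9]
pivot [581.9  40.1] [580.5  44.5] tip [530.   31.3] [528.2  39.2]
slide T [array([657.9, -47.9]), array([ 677.4, -144.2]), array([ 580.3, -164.1]), array([561. , -67.5])]
slide S [array([654. , -41.3]), array([ 676.4, -139. ]), array([ 579.4, -157.1]), array([562.1, -63.8])]
yaw 0.17094956512873913
tin [array([641.4, 224.5]), array([650.3, 157.4]), array([531.8, 137.4]), array([521.4, 205.8])]
mag [473.7 126.2] [461.  198.4]
front inner bottom [418.3 223.3] [ 504.  -280.1]
[-1.57220012e+00  9.39249718e-06 -2.74877541e+00]
```

Emit:
servo_tool([
  {"dx":3.6,"dy":6,"az":-0.03,"claw":0},
  {"dx":7.3,"dy":12,"az":-0.06,"claw":0},
  {"dx":11,"dy":18,"az":-0.09,"claw":0},
  {"dx":14.6,"dy":24,"az":-0.12,"claw":0},
  {"dx":18.3,"dy":30,"az":-0.15,"claw":0},
  {"dx":22,"dy":36,"az":-0.18,"claw":0},
  {"dx":25.6,"dy":42,"az":-0.2,"claw":0},
  {"dx":29.3,"dy":48.4,"az":-0.222,"claw":0},
])

```text
invalid input at $.increments[0]: expected keys dx, dy, dz, ax, ay, az, claw
```

Emit:
servo_tool([
  {"claw":0},
  {"claw":0},
])

```text
invalid input at $.increments[0]: expected keys dx, dy, dz, ax, ay, az, claw
```

All seven keys are required in every row.

Emit:
servo_tool([
  {"dx":2,"dy":3.3,"dz":0,"ax":0,"ay":0,"az":-0.02,"claw":0},
  {"dx":4,"dy":6.6,"dz":0,"ax":0,"ay":0,"az":-0.04,"claw":0},
  {"dx":6,"dy":9.9,"dz":0,"ax":0,"ay":0,"az":-0.06,"claw":0},
  {"dx":8,"dy":13.2,"dz":0,"ax":0,"ay":0,"az":-0.08,"claw":0},
  {"dx":10,"dy":16.5,"dz":0,"ax":0,"ay":0,"az":-0.1,"claw":0},
  {"dx":12,"dy":19.8,"dz":0,"ax":0,"ay":0,"az":-0.12,"claw":0},
  {"dx":14,"dy":23.1,"dz":0,"ax":0,"ay":0,"az":-0.14,"claw":0},
  {"dx":16,"dy":26.4,"dz":0,"ax":0,"ay":0,"az":-0.16,"claw":0},
])

```text
clock: 0.82
eef_pos: [409.4, -334.8, 231.3]
tool_rot: [-1.571, -0.0, -2.91]
force: [1.1, 0.3, -0.3]
width: 42.8
```

Emit:
servo_tool([
  {"dx":2.2,"dy":3.5,"dz":0,"ax":0,"ay":0,"az":-0.02,"claw":0},
  {"dx":4.2,"dy":6.8,"dz":0,"ax":0,"ay":0,"az":-0.04,"claw":0},
  {"dx":6.2,"dy":10.2,"dz":0,"ax":0,"ay":0,"az":-0.06,"claw":0},
  {"dx":8.2,"dy":13.5,"dz":0,"ax":0,"ay":0,"az":-0.061,"claw":0},
  {"dx":10.2,"dy":17,"dz":0,"ax":0,"ay":0,"az":-0.061,"claw":0},
  {"dx":12,"dy":20,"dz":0,"ax":0,"ay":0,"az":-0.061,"claw":0},
  {"dx":13,"dy":21.8,"dz":0,"ax":0,"ay":0,"az":-0.061,"claw":0},
  {"dx":13,"dy":21.8,"dz":0,"ax":0,"ay":0,"az":-0.061,"claw":0},
])

```text
clock: 1.48
eef_pos: [541.5, -111.8, 231.0]
tool_rot: [-1.574, 0.002, -2.961]
force: [1.0, 0.7, -0.3]
width: 42.8
```

```bash
python3 - <<'E'
from h import *
d=shot('wrist','w1'); print(read_state()['eef_pos'],read_state()['tool_rot'],-np.array(d['R']).T@d['t'],d['R'])
im=cv2.imread('pics/w1.png'); cv2.imwrite('pics/w1b.png',cv2.resize(im,(800,600)))
E
```

```text
[ 539.8818768  -115.21511299  230.91705006] [-1.57207365e+00  2.25088580e-04 -2.96405393e+00] [615.17994157 -99.04665404 373.86095664] [[ 0.17930334 -0.983786   -0.00392668]
 [-0.94033603 -0.17255468  0.29324568]
 [-0.28916857 -0.04888753 -0.95602905]]
```

View pics/w1b.png

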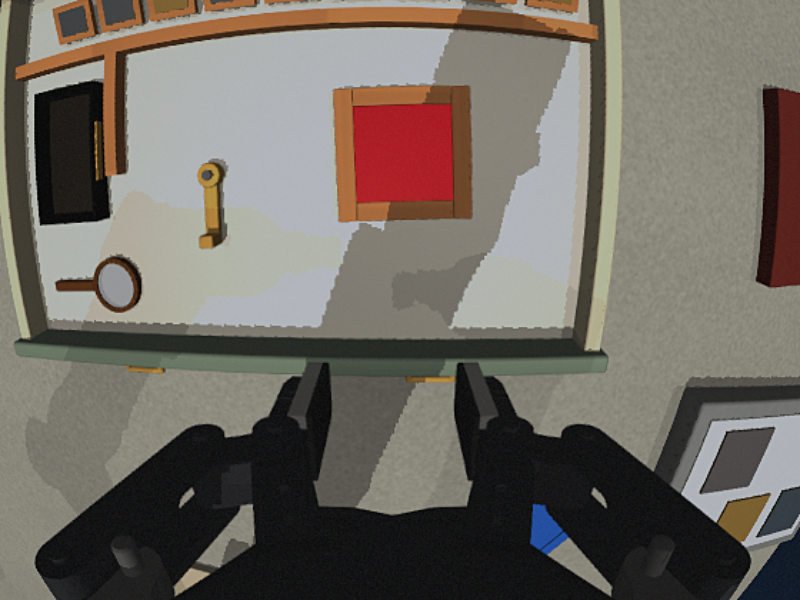

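```bash
python3 - <<'E'
from h import *
d=load('w1'); k=1/1.42857
W=lambda u,v,z: world(d,u*k,v*k,z,True)[:2].round(1)
print('slide',[W(*p,30) for p in((333,87),(470,86),(471,219),(339,221))])
print('pivot',W(209,173,28),'tip',W(205,241,42))
print('corner',W(127,57,32),'sb end',W(126,173,32),'bb right',W(597,40,32))
print('tin',[W(*p,38) for p in((36,93),(102,81),(108,219),(40,223))], 'mag',W(118,284,24),W(57,286,24))
E
```

```text
slide [array([660.8, -45.5]), array([ 680. , -143.6]), array([ 582.1, -163.7]), array([562.5, -66.8])]
pivot [584.1  41.2] tip [533.2  33.1]
corner [673.2 131.3] sb end [576.9 116.3] bb right [ 744.2 -234.6]
tin [array([642.3, 226.9]), array([652. , 149.1]), array([537.8, 128. ]), array([525.1, 209.3])] mag [477.4 124.8] [462.5 200.2]
```

Emit:
servo_tool([
  {"dx":0.1,"dy":-0.2,"dz":-4,"ax":0,"ay":0,"az":-0.005,"claw":0},
  {"dx":0.1,"dy":-0.2,"dz":-8,"ax":0,"ay":0,"az":-0.005,"claw":0},
  {"dx":0.1,"dy":-0.2,"dz":-12,"ax":0,"ay":0,"az":-0.005,"claw":0},
  {"dx":0.1,"dy":-0.2,"dz":-15,"ax":0,"ay":0,"az":-0.005,"claw":0},
  {"dx":0.1,"dy":-0.2,"dz":-18,"ax":0,"ay":0,"az":-0.005,"claw":0},
  {"dx":0.1,"dy":-0.2,"dz":-20,"ax":0,"ay":0,"az":-0.005,"claw":0},
  {"dx":0.1,"dy":-0.2,"dz":-20.8,"ax":0,"ay":0,"az":-0.005,"claw":0},
  {"dx":0.1,"dy":-0.2,"dz":-20.8,"ax":0,"ay":0,"az":-0.005,"claw":0},
])

```text
clock: 2.2
eef_pos: [537.9, -121.6, 21.6]
tool_rot: [-1.571, -0.004, -2.977]
force: [0.5, 0.8, 1.3]
width: 42.9
```

```bash
python3 - <<'E'
from h import *
d=shot('wrist','w2'); s=read_state(); print(s['eef_pos'],s['tool_rot'],s['force'])
im=cv2.imread('pics/w2.png'); cv2.imwrite('pics/w2b.png',cv2.resize(im,(800,600)))
E
```

```text
[ 539.10754503 -121.6069981    23.04399137] [-1.57062433e+00 -1.49454485e-03 -2.97622447e+00] [ 0.68976946 -0.71135311  0.15265321]
```

View pics/w2b.png

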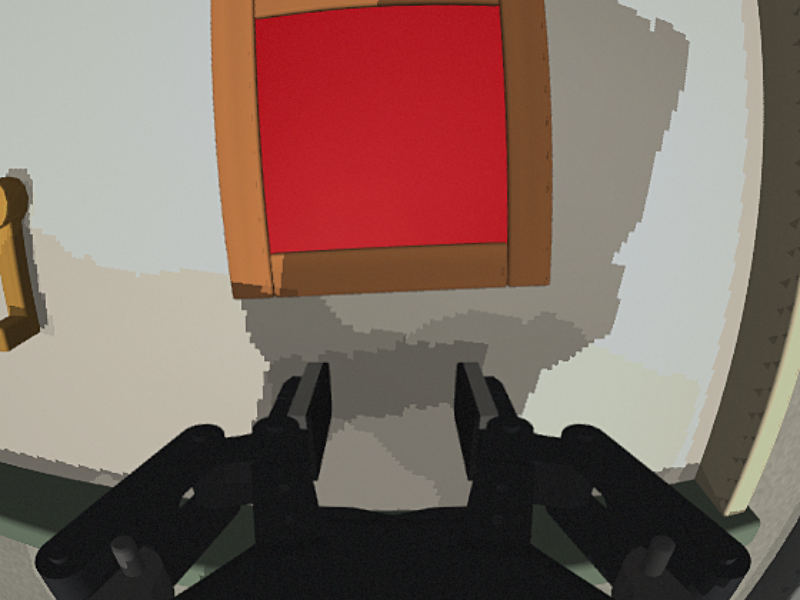

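Emit:
servo_tool([
  {"dx":0.4,"dy":0.07,"dz":-0.4,"ax":0,"ay":0,"az":0,"claw":0},
  {"dx":1.2,"dy":0.2,"dz":-0.4,"ax":0,"ay":0,"az":0,"claw":0},
  {"dx":2,"dy":0.34,"dz":-0.4,"ax":0,"ay":0,"az":0,"claw":0},
  {"dx":2.8,"dy":0.48,"dz":-0.4,"ax":0,"ay":0,"az":0,"claw":0},
  {"dx":3.6,"dy":0.62,"dz":-0.4,"ax":0,"ay":0,"az":0,"claw":0},
  {"dx":4.4,"dy":0.76,"dz":-0.4,"ax":0,"ay":0,"az":0,"claw":0},
  {"dx":5.2,"dy":0.9,"dz":-0.4,"ax":0,"ay":0,"az":0,"claw":0},
  {"dx":5.8,"dy":1,"dz":-0.4,"ax":0,"ay":0,"az":0,"claw":0},
])

```text
clock: 2.92
eef_pos: [599.2, -110.1, 19.4]
tool_rot: [-1.571, 0.001, -2.974]
force: [-0.8, -1.2, 0.6]
width: 42.3
```

```bash
python3 - <<'E'
from h import *
d=shot('wrist','w3'); s=read_state(); print(s['eef_pos'],s['tool_rot'],s['force'])
im=cv2.imread('pics/w3.png'); cv2.imwrite('pics/w3b.png',cv2.resize(im,(800,600)))
d=shot('top','t3');crop('t3',180,70,415,245,3.4,'t3c')
E
```

```text
[ 600.56435586 -109.77480715   19.48146919] [-1.57036654e+00  2.85110868e-03 -2.97380893e+00] [ 1.41196184 -0.46293303 -0.33399803]
```

View pics/w3b.png

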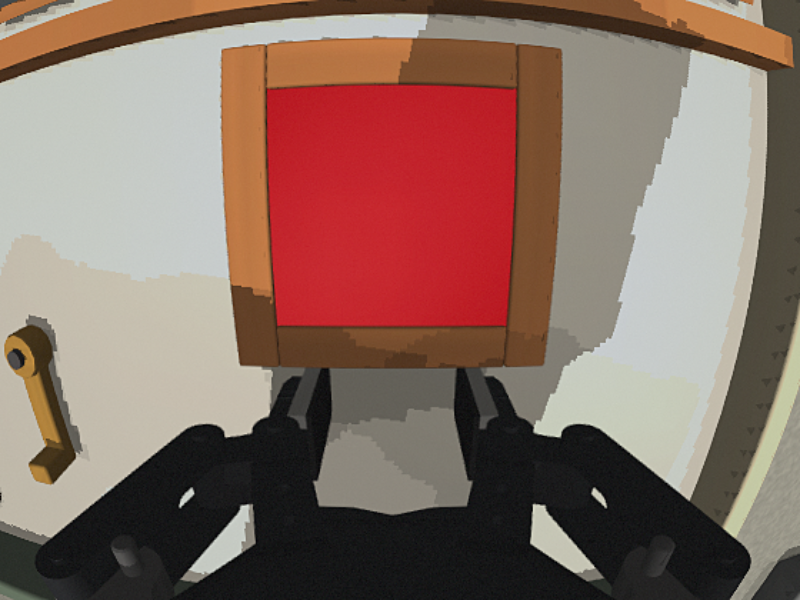

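View pics/t3c.png

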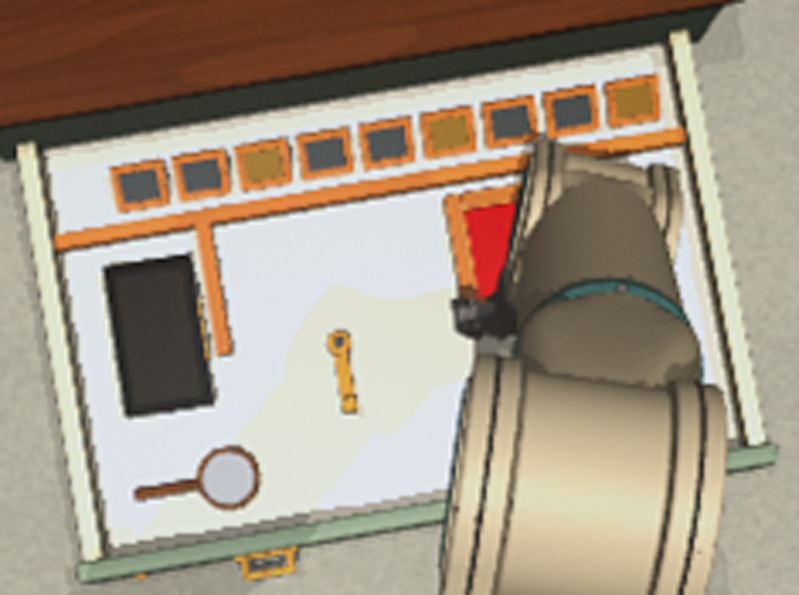

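Emit:
servo_tool([
  {"dx":0.3,"dy":0.05,"dz":0,"ax":0,"ay":0,"az":0,"claw":0},
  {"dx":0.5,"dy":0.09,"dz":0,"ax":0,"ay":0,"az":0,"claw":0},
  {"dx":0.7,"dy":0.12,"dz":0,"ax":0,"ay":0,"az":0,"claw":0},
  {"dx":0.9,"dy":0.16,"dz":0,"ax":0,"ay":0,"az":0,"claw":0},
  {"dx":1,"dy":0.17,"dz":0,"ax":0,"ay":0,"az":0,"claw":0},
  {"dx":1.1,"dy":0.19,"dz":0,"ax":0,"ay":0,"az":0,"claw":0},
  {"dx":1.2,"dy":0.2,"dz":0,"ax":0,"ay":0,"az":0,"claw":0},
  {"dx":1.2,"dy":0.2,"dz":0,"ax":0,"ay":0,"az":0,"claw":0},
])

```text
clock: 3.68
eef_pos: [610.0, -108.5, 19.3]
tool_rot: [-1.571, 0.0, -2.975]
force: [-0.5, -0.2, -0.6]
width: 42.7
```

```bash
python3 - <<'E'
from h import *
d=shot('wrist','w4'); s=read_state(); print(s['eef_pos'],s['tool_rot'],s['force'])
im=cv2.imread('pics/w4.png'); cv2.imwrite('pics/w4b.png',cv2.resize(im,(800,600)))
E
```

```text
[ 610.05528879 -108.49341696   19.37079591] [-1.57072992e+00  4.34255231e-04 -2.97489453e+00] [-0.440475   -0.17468385 -0.55327208]
```

View pics/w4b.png

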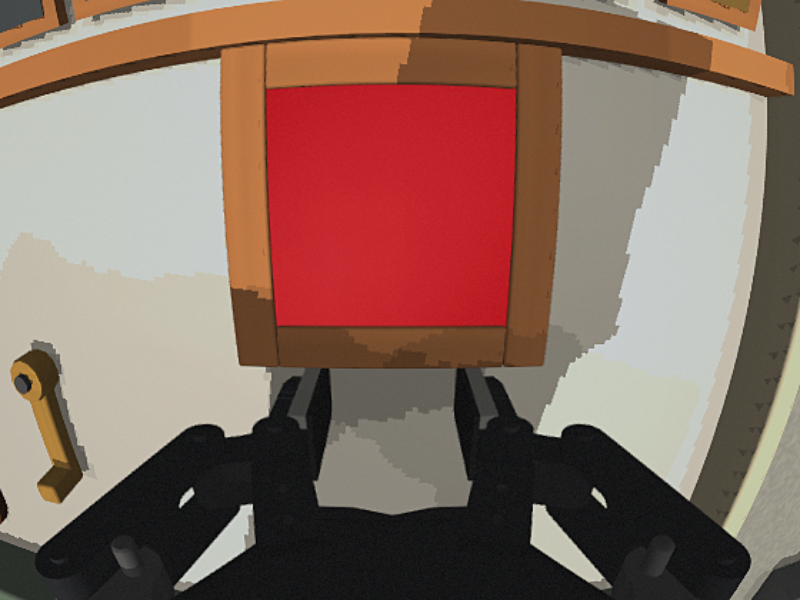

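Emit:
servo_tool([
  {"dx":0.1,"dy":0.02,"dz":0,"ax":0,"ay":0,"az":0,"claw":0},
  {"dx":0.2,"dy":0.03,"dz":0,"ax":0,"ay":0,"az":0,"claw":0},
  {"dx":0.25,"dy":0.04,"dz":0,"ax":0,"ay":0,"az":0,"claw":0},
  {"dx":0.3,"dy":0.05,"dz":0,"ax":0,"ay":0,"az":0,"claw":0},
])

```text
clock: 4.07
eef_pos: [610.4, -108.5, 19.0]
tool_rot: [-1.571, -0.005, -2.975]
force: [-6.0, -1.3, 2.7]
width: 42.8
```

Emit:
servo_tool([
  {"dx":-1,"dy":-0.17,"dz":0,"ax":0,"ay":0,"az":0,"claw":0},
  {"dx":-2.3,"dy":-0.4,"dz":0,"ax":0,"ay":0,"az":0,"claw":0},
  {"dx":-2.3,"dy":-0.4,"dz":2.5,"ax":0,"ay":0,"az":0,"claw":0},
  {"dx":-2.3,"dy":-0.4,"dz":5.5,"ax":0,"ay":0,"az":0.1,"claw":0},
  {"dx":-1,"dy":-2,"dz":8,"ax":0,"ay":0,"az":0.22,"claw":0},
  {"dx":1,"dy":-4,"dz":9,"ax":0,"ay":0,"az":0.34,"claw":0},
  {"dx":3,"dy":-6,"dz":9,"ax":0,"ay":0,"az":0.46,"claw":0},
  {"dx":5,"dy":-7.2,"dz":9,"ax":0,"ay":0,"az":0.58,"claw":0},
])

```text
clock: 4.73
eef_pos: [665.2, -183.5, 111.5]
tool_rot: [-1.565, 0.002, -2.391]
force: [-0.5, -0.6, -0.6]
width: 42.7
```

Emit:
servo_tool([
  {"dx":1,"dy":0,"dz":0,"ax":0,"ay":0,"az":0.12,"claw":0},
  {"dx":2.1,"dy":0,"dz":0,"ax":0,"ay":0,"az":0.24,"claw":0},
  {"dx":2.1,"dy":0,"dz":0,"ax":0,"ay":0,"az":0.36,"claw":0},
  {"dx":2.1,"dy":0,"dz":0,"ax":0,"ay":0,"az":0.48,"claw":0},
  {"dx":2.1,"dy":0,"dz":0,"ax":0,"ay":0,"az":0.6,"claw":0},
  {"dx":2.1,"dy":0,"dz":0,"ax":0,"ay":0,"az":0.72,"claw":0},
  {"dx":2.1,"dy":0,"dz":0,"ax":0,"ay":0,"az":0.84,"claw":0},
  {"dx":2.1,"dy":0,"dz":0,"ax":0,"ay":0,"az":0.96,"claw":0},
])

```text
clock: 5.4
eef_pos: [684.8, -180.0, 109.5]
tool_rot: [-1.569, -0.0, -1.429]
force: [-0.2, -0.1, 0.4]
width: 42.2
```

Emit:
servo_tool([
  {"dx":0,"dy":0,"dz":0,"ax":0,"ay":0,"az":0.035,"claw":0},
  {"dx":0,"dy":0,"dz":0,"ax":0,"ay":0,"az":0.035,"claw":0},
])

```text
clock: 5.57
eef_pos: [684.6, -180.1, 109.4]
tool_rot: [-1.569, 0.0, -1.4]
force: [1.1, 0.4, -0.7]
width: 42.8
```

```bash
python3 - <<'E'
from h import *
d=shot('wrist','w5'); s=read_state(); print(s['eef_pos'],s['tool_rot'],s['force'],s['qpos'])
im=cv2.imread('pics/w5.png'); cv2.imwrite('pics/w5b.png',cv2.resize(im,(800,600)))
E
```

```text
[ 684.40645224 -180.07799906  109.35790664] [-1.56942423e+00  2.61750015e-04 -1.40132764e+00] [-0.40153051  0.17728834  0.22827217] [ 0.41797841  0.86736986 -0.37822927  1.4320111   0.36373205  0.91032925
  0.1067966 ]
```

View pics/w5b.png

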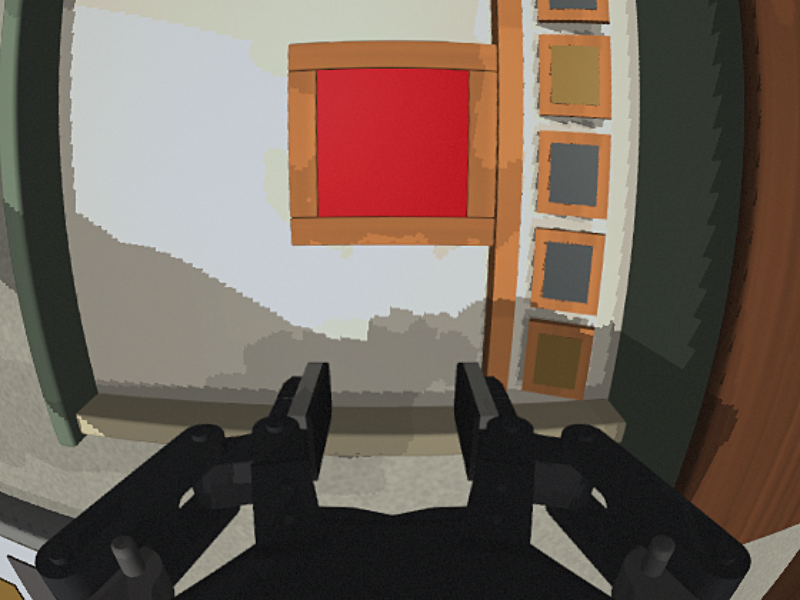

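```bash
python3 - <<'E'
from h import *
d=load('w5'); k=1/1.42857
c=np.array([world(d,u*k,v*k,30,True)[:2] for u,v in((291,245),(495,245),(497,45),(289,44))])
print(c.round(1),c.mean(0))
y=.171; R=np.array([[np.cos(y),-np.sin(y)],[np.sin(y),np.cos(y)]])
print((c-[638,86.5])@R, (np.array([684.4,-180.1])-[638,86.5])@R)
e=c[0]-c[3];print(np.arctan2(e[0],-e[1]))
E
```

```text
[[ 629.5 -155.4]
 [ 728.6 -138.4]
 [ 711.1  -41. ]
 [ 613.3  -57.5]] [670.6321307  -98.07029694]
[[ -49.57912604 -236.95982802]
 [  51.06023953 -237.01849602]
 [  50.33687633 -138.09074123]
 [ -48.82493528 -137.65611712]] [   0.3565117  -270.60745167]
0.16340535679614934
```

Emit:
servo_tool([
  {"dx":0,"dy":0,"dz":-3,"ax":0,"ay":0,"az":0,"claw":0},
  {"dx":0,"dy":0,"dz":-6,"ax":0,"ay":0,"az":0,"claw":0},
  {"dx":0,"dy":0,"dz":-8,"ax":0,"ay":0,"az":0,"claw":0},
  {"dx":0,"dy":0,"dz":-9,"ax":0,"ay":0,"az":0,"claw":0},
  {"dx":-0.14,"dy":0.8,"dz":-9,"ax":0,"ay":0,"az":0,"claw":0},
  {"dx":-0.27,"dy":1.6,"dz":-9,"ax":0,"ay":0,"az":0,"claw":0},
  {"dx":-0.41,"dy":2.4,"dz":-9,"ax":0,"ay":0,"az":0,"claw":0},
  {"dx":-0.55,"dy":3.2,"dz":-9,"ax":0,"ay":0,"az":0,"claw":0},
])

```text
clock: 6.28
eef_pos: [679.7, -146.6, 21.3]
tool_rot: [-1.568, -0.001, -1.399]
force: [1.1, -0.2, -0.0]
width: 42.6
```

Emit:
servo_tool([
  {"dx":-0.14,"dy":0.8,"dz":0,"ax":0,"ay":0,"az":0,"claw":0},
  {"dx":-0.27,"dy":1.6,"dz":0,"ax":0,"ay":0,"az":0,"claw":0},
  {"dx":-0.41,"dy":2.4,"dz":0,"ax":0,"ay":0,"az":0,"claw":0},
  {"dx":-0.55,"dy":3.2,"dz":0,"ax":0,"ay":0,"az":0,"claw":0},
  {"dx":-0.68,"dy":4,"dz":0,"ax":0,"ay":0,"az":0,"claw":0},
  {"dx":-0.82,"dy":4.8,"dz":0,"ax":0,"ay":0,"az":0,"claw":0},
  {"dx":-0.95,"dy":5.6,"dz":0,"ax":0,"ay":0,"az":0,"claw":0},
  {"dx":-1.09,"dy":6.4,"dz":0,"ax":0,"ay":0,"az":0,"claw":0},
])

```text
clock: 6.95
eef_pos: [667.2, -83.2, 19.2]
tool_rot: [-1.571, 0.0, -1.4]
force: [1.1, -1.3, 0.8]
width: 42.8
```

```bash
python3 - <<'E'
from h import *
d=shot('wrist','w6'); s=read_state(); print(s['eef_pos'],s['tool_rot'],s['force'])
y=.171; R=np.array([[np.cos(y),-np.sin(y)],[np.sin(y),np.cos(y)]])
print((s['eef_pos'][:2]-[638,86.5])@R)
im=cv2.imread('pics/w6.png'); cv2.imwrite('pics/w6b.png',cv2.resize(im,(800,600)))
E
```

```text
[666.96439421 -80.31879628  19.27193655] [-1.57093874  0.00229864 -1.3975503 ] [0.59566193 2.1638759  0.58168694]
[ 1.54755428e-01 -1.69314568e+02]
```

View pics/w6b.png

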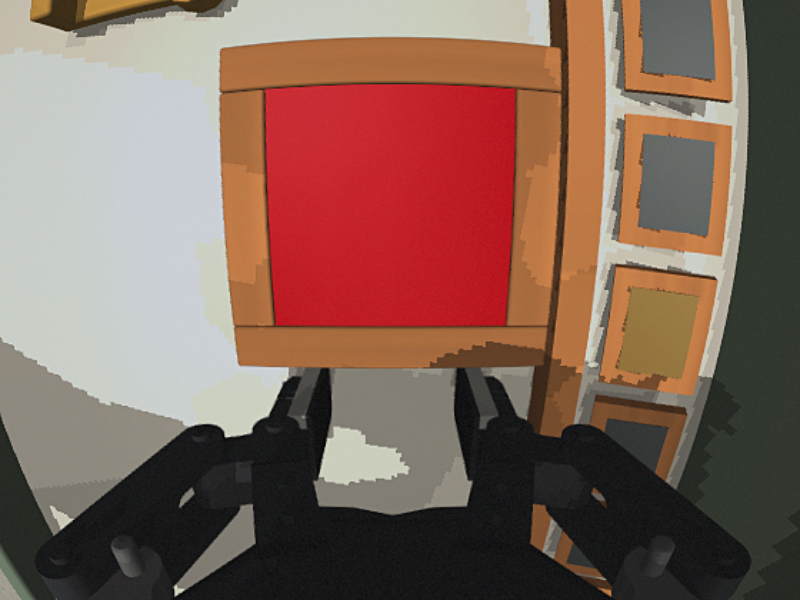

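Emit:
servo_tool([
  {"dx":-0.13,"dy":0.8,"dz":0,"ax":0,"ay":0,"az":0,"claw":0},
  {"dx":-0.26,"dy":1.6,"dz":0,"ax":0,"ay":0,"az":0,"claw":0},
  {"dx":-0.39,"dy":2.4,"dz":0,"ax":0,"ay":0,"az":0,"claw":0},
  {"dx":-0.53,"dy":3.2,"dz":0,"ax":0,"ay":0,"az":0,"claw":0},
  {"dx":-0.66,"dy":4,"dz":0,"ax":0,"ay":0,"az":0,"claw":0},
  {"dx":-0.8,"dy":4.8,"dz":0,"ax":0,"ay":0,"az":0,"claw":0},
  {"dx":-0.94,"dy":5.6,"dz":0,"ax":0,"ay":0,"az":0,"claw":0},
  {"dx":-1.07,"dy":6.4,"dz":0,"ax":0,"ay":0,"az":0,"claw":0},
])

```text
clock: 7.67
eef_pos: [656.5, -19.1, 19.3]
tool_rot: [-1.571, 0.0, -1.4]
force: [-0.7, 0.0, -0.7]
width: 43.0
```

Emit:
servo_tool([
  {"dx":-0.13,"dy":0.8,"dz":0,"ax":0,"ay":0,"az":0,"claw":0},
  {"dx":-0.26,"dy":1.6,"dz":0,"ax":0,"ay":0,"az":0,"claw":0},
  {"dx":-0.39,"dy":2.3,"dz":0,"ax":0,"ay":0,"az":0,"claw":0},
  {"dx":-0.47,"dy":2.8,"dz":0,"ax":0,"ay":0,"az":0,"claw":0},
])

```text
clock: 8.0
eef_pos: [651.8, 9.4, 19.3]
tool_rot: [-1.571, 0.001, -1.399]
force: [-0.4, -0.6, 0.4]
width: 43.1
```

```bash
python3 - <<'E'
from h import *
d=shot('wrist','w7'); s=read_state(); print(s['eef_pos'],s['tool_rot'],s['force'])
y=.171; R=np.array([[np.cos(y),-np.sin(y)],[np.sin(y),np.cos(y)]])
print((s['eef_pos'][:2]-[638,86.5])@R)
im=cv2.imread('pics/w7.png'); cv2.imwrite('pics/w7b.png',cv2.resize(im,(800,600)))
E
```

```text
[651.6853185   10.70024916  19.3972337 ] [-1.57069525e+00  1.51747034e-03 -1.39782775e+00] [-0.4239124   1.3983431   0.04434275]
[  0.58703883 -77.02301964]
```

View pics/w7b.png

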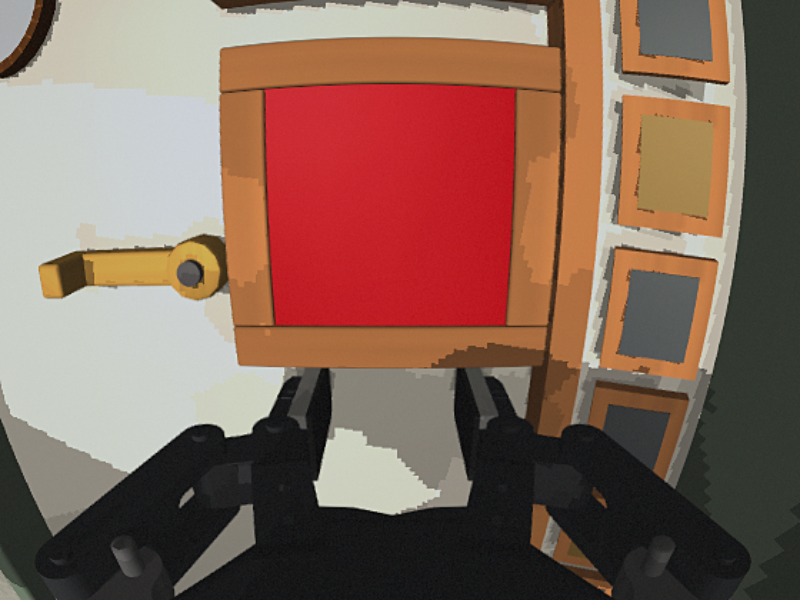

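Emit:
servo_tool([
  {"dx":-0.05,"dy":0.3,"dz":0,"ax":0,"ay":0,"az":0,"claw":0},
  {"dx":-0.1,"dy":0.6,"dz":0,"ax":0,"ay":0,"az":0,"claw":0},
  {"dx":-0.15,"dy":0.9,"dz":0,"ax":0,"ay":0,"az":0,"claw":0},
  {"dx":-0.18,"dy":1.1,"dz":0,"ax":0,"ay":0,"az":0,"claw":0},
  {"dx":-0.21,"dy":1.25,"dz":0,"ax":0,"ay":0,"az":0,"claw":0},
  {"dx":-0.23,"dy":1.4,"dz":0,"ax":0,"ay":0,"az":0,"claw":0},
  {"dx":-0.23,"dy":1.4,"dz":0,"ax":0,"ay":0,"az":0,"claw":0},
])

```text
clock: 8.63
eef_pos: [649.7, 22.4, 19.4]
tool_rot: [-1.571, 0.0, -1.4]
force: [1.0, 0.4, 0.5]
width: 43.1
```

Emit:
servo_tool([
  {"dx":-0.02,"dy":0.1,"dz":0,"ax":0,"ay":0,"az":0,"claw":0},
  {"dx":-0.03,"dy":0.2,"dz":0,"ax":0,"ay":0,"az":0,"claw":0},
  {"dx":-0.04,"dy":0.25,"dz":0,"ax":0,"ay":0,"az":0,"claw":0},
  {"dx":-0.05,"dy":0.3,"dz":0,"ax":0,"ay":0,"az":0,"claw":0},
])

```text
clock: 8.97
eef_pos: [649.2, 25.0, 19.3]
tool_rot: [-1.571, -0.0, -1.4]
force: [0.1, -1.1, -0.6]
width: 43.0
```

```bash
python3 - <<'E'
from h import *
d=shot('wrist','w8'); s=read_state(); print(s['eef_pos'],s['tool_rot'],s['force'])
im=cv2.imread('pics/w8.png'); cv2.imwrite('pics/w8b.png',cv2.resize(im,(800,600)))
E
```

```text
[649.19237916  25.11057831  19.30209149] [-1.57082162e+00  8.58084742e-05 -1.39981403e+00] [-0.03911591 -1.11623886  0.30597497]
```

View pics/w8b.png

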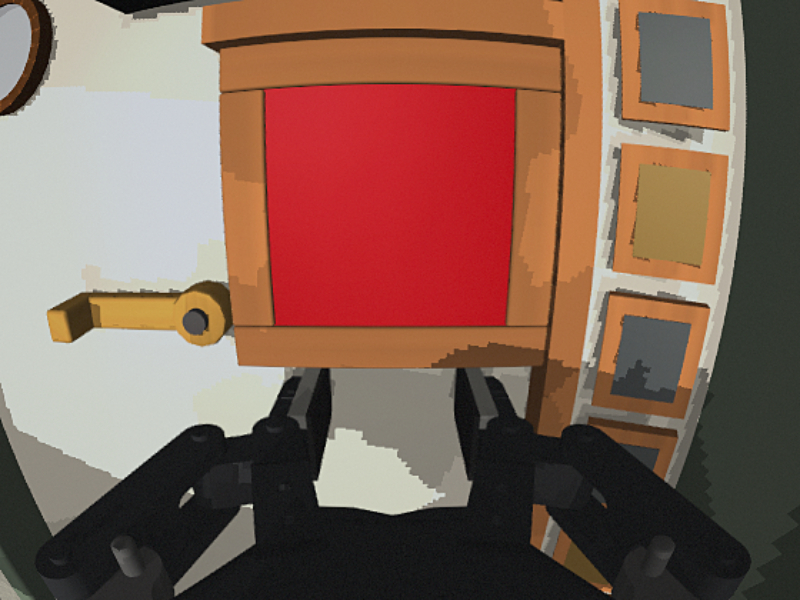

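Emit:
servo_tool([
  {"dx":-0.02,"dy":0.1,"dz":0,"ax":0,"ay":0,"az":0,"claw":0},
  {"dx":-0.03,"dy":0.2,"dz":0,"ax":0,"ay":0,"az":0,"claw":0},
  {"dx":-0.04,"dy":0.25,"dz":0,"ax":0,"ay":0,"az":0,"claw":0},
  {"dx":-0.05,"dy":0.3,"dz":0,"ax":0,"ay":0,"az":0,"claw":0},
])

```text
clock: 9.35
eef_pos: [649.1, 26.7, 19.3]
tool_rot: [-1.571, -0.002, -1.4]
force: [1.1, -4.4, 0.2]
width: 42.5
```

Emit:
servo_tool([
  {"dx":-0.02,"dy":0.1,"dz":0,"ax":0,"ay":0,"az":0,"claw":0},
  {"dx":0.1,"dy":-0.6,"dz":0,"ax":0,"ay":0,"az":0,"claw":0},
  {"dx":0.4,"dy":-2.4,"dz":0,"ax":0,"ay":0,"az":0,"claw":0},
  {"dx":0.4,"dy":-2.4,"dz":2,"ax":0,"ay":0,"az":0,"claw":0},
  {"dx":0.4,"dy":-2.4,"dz":5,"ax":0,"ay":0,"az":-0.1,"claw":0},
  {"dx":-1,"dy":-2,"dz":8,"ax":0,"ay":0,"az":-0.22,"claw":0.2},
  {"dx":-3,"dy":0,"dz":9,"ax":0,"ay":0,"az":-0.34,"claw":0.5},
  {"dx":-5,"dy":1,"dz":9,"ax":0,"ay":0,"az":-0.46,"claw":0.5},
])

```text
clock: 10.02
eef_pos: [600.5, 41.1, 112.6]
tool_rot: [-1.566, 0.006, -1.866]
force: [-0.3, 2.3, -0.2]
width: 21.2
```

Emit:
servo_tool([
  {"dx":-1.5,"dy":1,"dz":0,"ax":0,"ay":0,"az":-0.12,"claw":0.5},
  {"dx":-3,"dy":2.5,"dz":0,"ax":0,"ay":0,"az":-0.24,"claw":0.5},
  {"dx":-4.6,"dy":4.2,"dz":0,"ax":0,"ay":0,"az":-0.36,"claw":0.5},
  {"dx":-4.6,"dy":4.2,"dz":0,"ax":0,"ay":0,"az":-0.48,"claw":0.5},
  {"dx":-4.6,"dy":4.2,"dz":0,"ax":0,"ay":0,"az":-0.6,"claw":0.5},
  {"dx":-4.6,"dy":4.2,"dz":0,"ax":0,"ay":0,"az":-0.72,"claw":0.5},
  {"dx":-4.6,"dy":4.2,"dz":0,"ax":0,"ay":0,"az":-0.84,"claw":0.5},
  {"dx":-4.6,"dy":4.2,"dz":0,"ax":0,"ay":0,"az":-0.96,"claw":0.5},
])

```text
clock: 10.68
eef_pos: [552.3, 81.2, 109.2]
tool_rot: [-1.572, 0.0, -2.825]
force: [0.6, 0.0, -0.1]
width: 21.1
```

Emit:
servo_tool([
  {"dx":0,"dy":0,"dz":0,"ax":0,"ay":0,"az":-0.12,"claw":0.5},
  {"dx":0,"dy":0,"dz":0,"ax":0,"ay":0,"az":-0.151,"claw":0.5},
  {"dx":0,"dy":0,"dz":0,"ax":0,"ay":0,"az":-0.151,"claw":0.5},
])

```text
clock: 10.93
eef_pos: [552.4, 80.9, 109.2]
tool_rot: [-1.571, -0.0, -2.969]
force: [0.0, 0.2, 0.3]
width: 21.2
```

```bash
python3 - <<'E'
from h import *
d=shot('wrist','w9'); s=read_state(); print(s['eef_pos'],s['tool_rot'],s['force'],s['qpos'])
im=cv2.imread('pics/w9.png'); cv2.imwrite('pics/w9b.png',cv2.resize(im,(800,600)))
E
```

```text
[552.44730589  80.73094102 109.20623338] [-1.57143005e+00 -2.75603517e-04 -2.96752169e+00] [ 0.41947859 -0.5078198   0.04294542] [-0.26682407  0.66801565  0.11060553  1.88816039 -0.12393777  0.59222868
 -1.47356872]
```

View pics/w9b.png

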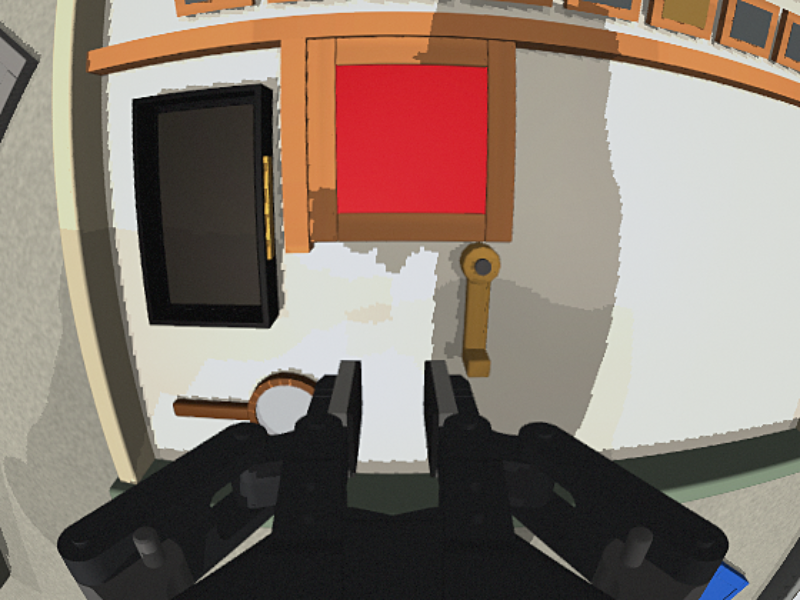

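Emit:
servo_tool([
  {"dx":0,"dy":0,"dz":-3,"ax":0,"ay":0,"az":0,"claw":0.5},
  {"dx":0,"dy":0,"dz":-6,"ax":0,"ay":0,"az":0,"claw":0.5},
  {"dx":0,"dy":0,"dz":-8.3,"ax":0,"ay":0,"az":0,"claw":0.5},
  {"dx":0.2,"dy":0.03,"dz":-9,"ax":0,"ay":0,"az":0,"claw":0.5},
  {"dx":0.8,"dy":0.14,"dz":-9,"ax":0,"ay":0,"az":0,"claw":0.5},
  {"dx":1.4,"dy":0.24,"dz":-9,"ax":0,"ay":0,"az":0,"claw":0.5},
  {"dx":1.9,"dy":0.32,"dz":-9,"ax":0,"ay":0,"az":0,"claw":0.5},
  {"dx":2.2,"dy":0.37,"dz":-9,"ax":0,"ay":0,"az":0,"claw":0.5},
])

```text
clock: 11.65
eef_pos: [576.7, 84.1, 20.4]
tool_rot: [-1.571, 0.003, -2.97]
force: [-3.9, -1.6, 1.6]
width: 21.6
```

Emit:
servo_tool([
  {"dx":0.1,"dy":0.02,"dz":0,"ax":0,"ay":0,"az":0,"claw":0.5},
  {"dx":0.2,"dy":0.03,"dz":0,"ax":0,"ay":0,"az":0,"claw":0.5},
  {"dx":0.3,"dy":0.05,"dz":0,"ax":0,"ay":0,"az":0,"claw":0.5},
  {"dx":0.4,"dy":0.07,"dz":0,"ax":0,"ay":0,"az":0,"claw":0.5},
])

```text
clock: 11.98
eef_pos: [576.7, 84.2, 19.2]
tool_rot: [-1.571, -0.004, -2.97]
force: [-4.7, -1.1, 3.3]
width: 21.3
```

```bash
python3 - <<'E'
from h import *
d=shot('wrist','w10')
im=cv2.imread('pics/w10.png'); cv2.imwrite('pics/w10b.png',cv2.resize(im,(800,600)))
y=.171; R=np.array([[np.cos(y),-np.sin(y)],[np.sin(y),np.cos(y)]]); H=np.array([638,86.5])
c=np.array([578.7,84.4])
A=H+R@[-106,-76]; print('A',A,(A-c)/10)
P=np.array([-62,-35])
for t in np.linspace(-.1,1.65,15):
    u=np.array([-np.cos(t),np.sin(t)]); m=np.array([np.sin(t),np.cos(t)])
    s=11*abs(m[0])+14.5*abs(m[1]); p=P+44*u-(6+s)*m
    print(round(t,2),p.round(1),((H+R@p-A)/10).round(2))
E
```

```text
A [546.4787568   -6.42933898] [-3.22212432 -9.0829339 ]
-0.1 [-103.6  -60.8] [-0.03  1.54]
0.02 [-106.5  -54.7] [-0.41  2.09]
0.15 [-108.8  -50.2] [-0.71  2.5 ]
0.28 [-110.6  -45.1] [-0.98  2.96]
0.4 [-111.7  -39.6] [-1.18  3.49]
0.52 [-112.1  -33.8] [-1.32  4.06]
0.65 [-111.7  -27.6] [-1.38  4.67]
0.78 [-110.3  -21.4] [-1.35  5.31]
0.9 [-107.9  -15.2] [-1.22  5.96]
1.02 [-104.4   -9.3] [-0.98  6.6 ]
1.15 [-100.    -3.8] [-0.64  7.22]
1.27 [-94.7   1. ] [-0.19  7.78]
1.4 [-88.5   5.1] [0.34 8.29]
1.52 [-81.6   8.1] [0.97 8.71]
1.65 [-76.6  10.3] [1.43 9.  ]
```

View pics/w10b.png

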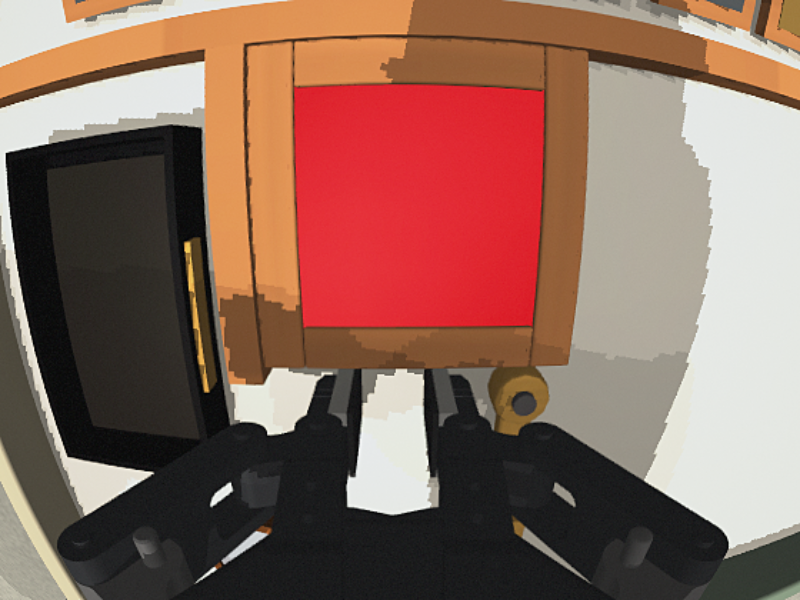

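Emit:
servo_tool([
  {"dx":-1,"dy":-0.17,"dz":0,"ax":0,"ay":0,"az":0,"claw":0.5},
  {"dx":-2.4,"dy":-0.4,"dz":0,"ax":0,"ay":0,"az":0,"claw":0.5},
  {"dx":-2.4,"dy":-0.4,"dz":2.5,"ax":0,"ay":0,"az":0,"claw":0.5},
  {"dx":-2.4,"dy":-0.4,"dz":6,"ax":0,"ay":0,"az":0,"claw":0.8},
  {"dx":-2.5,"dy":-3,"dz":8,"ax":0,"ay":0,"az":0,"claw":1},
  {"dx":-3,"dy":-6,"dz":8,"ax":0,"ay":0,"az":0,"claw":1},
  {"dx":-3.2,"dy":-9.1,"dz":8,"ax":0,"ay":0,"az":0,"claw":1},
  {"dx":-3.2,"dy":-9.1,"dz":8,"ax":0,"ay":0,"az":0,"claw":1},
])

```text
clock: 12.7
eef_pos: [547.2, -14.9, 100.5]
tool_rot: [-1.565, 0.002, -2.98]
force: [-0.0, -0.9, -1.1]
width: 0.2
```

```bash
python3 - <<'E'
from h import *
d=shot('wrist','w11'); s=read_state(); print(s['eef_pos'],s['tool_rot'],s['force'])
im=cv2.imread('pics/w11.png'); cv2.imwrite('pics/w11b.png',cv2.resize(im,(800,600)))
E
```

```text
[547.37553255 -11.32851196 100.05759603] [-1.56790015e+00  2.00497943e-03 -2.97773079e+00] [0.12326806 0.61571124 0.24885533]
```

View pics/w11b.png

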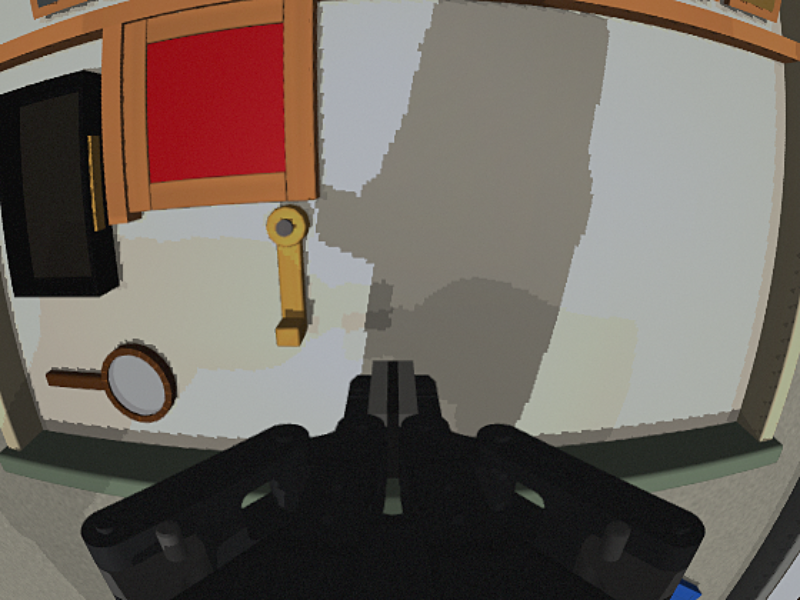

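Emit:
servo_tool([
  {"dx":0,"dy":0,"dz":-3,"ax":0,"ay":0,"az":0,"claw":1},
  {"dx":0,"dy":0,"dz":-6,"ax":0,"ay":0,"az":0,"claw":1},
  {"dx":0,"dy":0,"dz":-7.5,"ax":0,"ay":0,"az":0,"claw":1},
  {"dx":0,"dy":0.1,"dz":-7.5,"ax":0,"ay":0,"az":0,"claw":1},
  {"dx":0,"dy":0.8,"dz":-7.5,"ax":0,"ay":0,"az":0,"claw":1},
  {"dx":0,"dy":1.5,"dz":-7.5,"ax":0,"ay":0,"az":0,"claw":1},
  {"dx":-0.4,"dy":2.1,"dz":-7.5,"ax":0,"ay":0,"az":0,"claw":1},
  {"dx":-0.7,"dy":2.5,"dz":-7.5,"ax":0,"ay":0,"az":0,"claw":1},
])

```text
clock: 13.42
eef_pos: [540.6, 20.3, 25.5]
tool_rot: [-1.571, 0.003, -2.969]
force: [0.5, 0.2, 0.3]
width: 0.1
```

Emit:
servo_tool([
  {"dx":-0.3,"dy":0.5,"dz":0,"ax":0,"ay":0,"az":0,"claw":1},
  {"dx":-0.5,"dy":1,"dz":0,"ax":0,"ay":0,"az":0,"claw":1},
  {"dx":-0.6,"dy":1.6,"dz":0,"ax":0,"ay":0,"az":0,"claw":1},
  {"dx":-0.68,"dy":2.2,"dz":0,"ax":0,"ay":0,"az":0,"claw":1},
  {"dx":-0.65,"dy":2.8,"dz":0,"ax":0,"ay":0,"az":0,"claw":1},
  {"dx":-0.52,"dy":3.46,"dz":0,"ax":0,"ay":0,"az":0,"claw":1},
  {"dx":-0.28,"dy":4.1,"dz":0,"ax":0,"ay":0,"az":0,"claw":1},
])

```text
clock: 14.0
eef_pos: [536.6, 60.1, 24.2]
tool_rot: [-1.571, -0.001, -2.971]
force: [-0.6, -1.2, -0.6]
width: 0.1
```

```bash
python3 - <<'E'
from h import *
d=shot('wrist','w12'); s=read_state(); print(s['eef_pos'],s['tool_rot'],s['force'])
im=cv2.imread('pics/w12.png'); cv2.imwrite('pics/w12b.png',cv2.resize(im,(800,600)))
d=shot('side','s12');crop('s12',120,80,370,285,3.2,'s12c')
E
```

```text
[537.55671043  62.11294552  24.20825071] [-1.57213699e+00  7.31389518e-04 -2.96867305e+00] [0.36870776 0.69885454 0.1192053 ]
```

View pics/w12b.png

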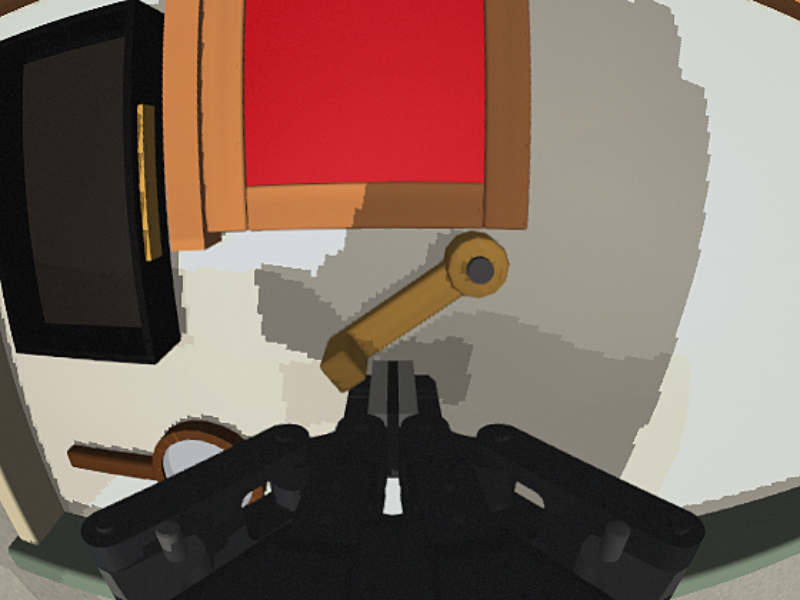

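View pics/s12c.png

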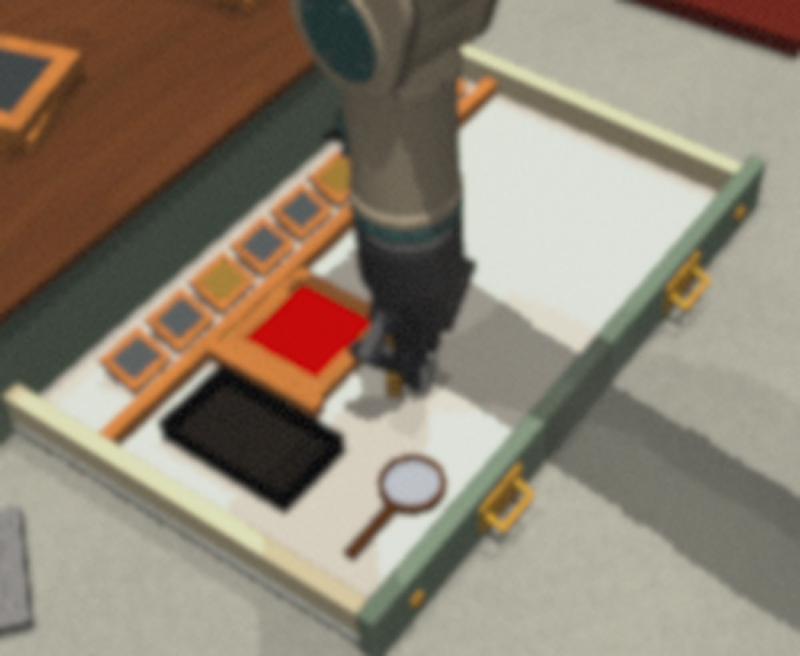

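Emit:
servo_tool([
  {"dx":0.34,"dy":0.62,"dz":0,"ax":0,"ay":0,"az":0,"claw":1},
  {"dx":0.79,"dy":1.18,"dz":0,"ax":0,"ay":0,"az":0,"claw":1},
  {"dx":1.3,"dy":1.6,"dz":0,"ax":0,"ay":0,"az":0,"claw":1},
  {"dx":1.65,"dy":1.85,"dz":0,"ax":0,"ay":0,"az":0,"claw":1},
  {"dx":1.95,"dy":2,"dz":0,"ax":0,"ay":0,"az":0,"claw":1},
  {"dx":2.1,"dy":2.1,"dz":0,"ax":0,"ay":0,"az":0,"claw":1},
  {"dx":2.2,"dy":2.1,"dz":0,"ax":0,"ay":0,"az":0,"claw":1},
  {"dx":2.3,"dy":2.12,"dz":0,"ax":0,"ay":0,"az":0,"claw":1},
])

```text
clock: 14.77
eef_pos: [559.1, 80.7, 24.2]
tool_rot: [-1.571, -0.002, -2.971]
force: [-2.6, 0.4, 1.4]
width: -0.1
```

Emit:
servo_tool([
  {"dx":0.08,"dy":0.01,"dz":0,"ax":0,"ay":0,"az":0,"claw":1},
  {"dx":0.16,"dy":0.03,"dz":0,"ax":0,"ay":0,"az":0,"claw":1},
  {"dx":0.2,"dy":0.03,"dz":0,"ax":0,"ay":0,"az":0,"claw":1},
])

```text
clock: 15.02
eef_pos: [559.2, 80.8, 24.1]
tool_rot: [-1.571, -0.005, -2.971]
force: [-6.9, 0.8, 5.9]
width: -0.2
```

```bash
python3 - <<'E'
from h import *
d=shot('wrist','w13'); s=read_state(); print(s['eef_pos'],s['tool_rot'],s['force'])
im=cv2.imread('pics/w13.png'); cv2.imwrite('pics/w13b.png',cv2.resize(im,(800,600)))
E
```

```text
[559.23251177  80.76554767  24.06658339] [-1.5714922  -0.00524338 -2.97074884] [-5.62898848  0.10620792  4.10652918]
```

View pics/w13b.png

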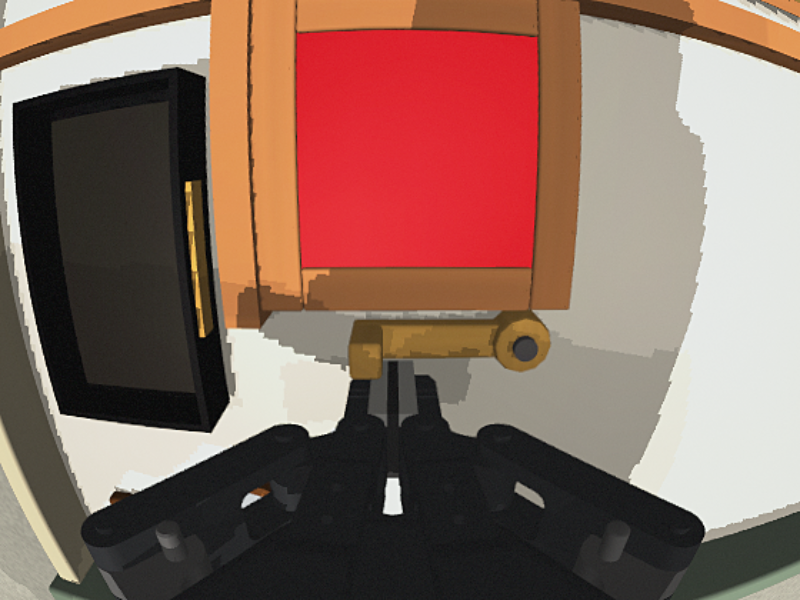

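The wrist picture shows the latch lying across the slide's near edge. Its pivot is at (523,348) and its tab at (365,348). The arm met about 6 N with no further motion, so the latch is at its stop. Next I back off and rise.

Emit:
servo_tool([
  {"dx":-0.8,"dy":-0.14,"dz":0,"ax":0,"ay":0,"az":0,"claw":1},
  {"dx":-2.3,"dy":-0.4,"dz":0,"ax":0,"ay":0,"az":0,"claw":1},
  {"dx":-2.5,"dy":-0.4,"dz":1.5,"ax":0,"ay":0,"az":0,"claw":1},
  {"dx":-2.5,"dy":-0.4,"dz":5,"ax":0,"ay":0,"az":0,"claw":1},
  {"dx":-2.5,"dy":-0.4,"dz":9,"ax":0,"ay":0,"az":0,"claw":1},
  {"dx":-2.5,"dy":-0.4,"dz":13,"ax":0,"ay":0,"az":0,"claw":1},
  {"dx":-2.5,"dy":-0.4,"dz":16,"ax":0,"ay":0,"az":0,"claw":1},
  {"dx":-2.5,"dy":-0.4,"dz":16,"ax":0,"ay":0,"az":0,"claw":1},
])

```text
clock: 15.73
eef_pos: [541.8, 77.0, 190.8]
tool_rot: [-1.571, 0.014, -2.972]
force: [0.8, 0.2, 0.6]
width: -0.3
```

```bash
python3 - <<'E'
from h import *
d=shot('wrist','w14'); s=read_state(); print(s['clock'],s['eef_pos'],s['force'])
im=cv2.imread('pics/w14.png'); cv2.imwrite('pics/w14b.png',cv2.resize(im,(800,600)))
E
```

```text
15.7833 [540.06986196  76.93548587 188.06444452] [ 0.87076428 -0.44860713 -0.70302317]
```

View pics/w14b.png

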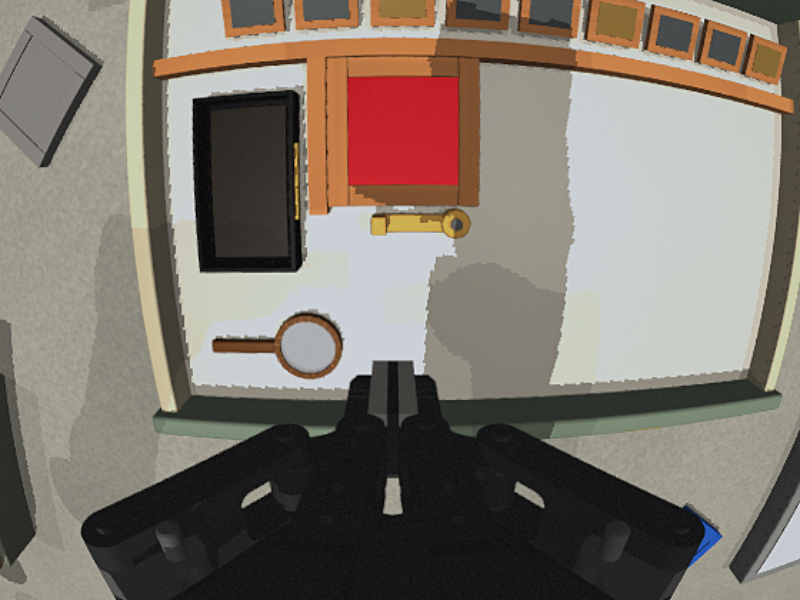

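```bash
python3 - <<'E'
from h import *
crop('w14',200,25,345,175,4,'w14c')
d=load('w14'); k=1/1.42857
y=.171; R=np.array([[np.cos(y),-np.sin(y)],[np.sin(y),np.cos(y)]])
W=lambda u,v,z: world(d,u*k,v*k,z,True)[:2]
L=lambda p:((p-[638,86.5])@R).round(1)
print('slide',[L(W(*p,30)) for p in((327,57),(480,59),(478,206),(328,206))])
print('pivot',L(W(456,223,28)),'tab',L(W(378,224,42)))
print('tin',[W(*p,38).round(1) for p in((194,98),(299,92))],'mag',W(308,345,24).round(1),W(214,345,24).round(1))
E
```

```text
slide [array([49.5, 49. ]), array([ 48.8, -50.4]), array([-50.1, -49.8]), array([-50.2,  49.2])]
pivot [-62.  -35.6] tab [-61.   15.9]
tin [array([641.8, 227.8]), array([651.6, 155.7])] mag [477.7 128.4] [463.7 201.1]
```

View pics/w14c.png

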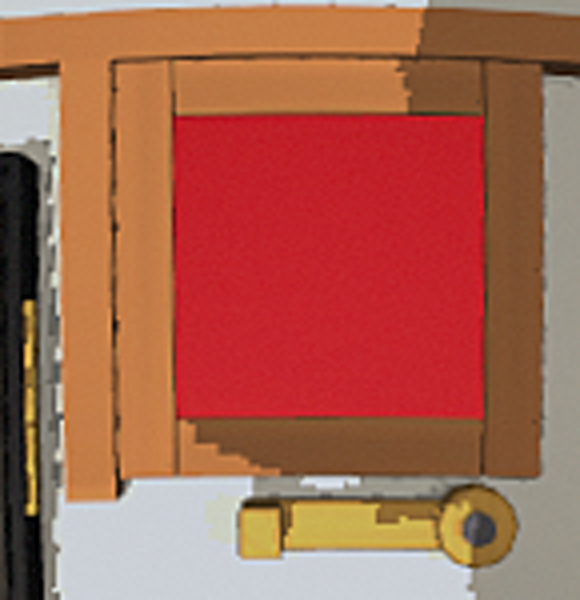

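```bash
python3 -c "
from cell import finish_job; print(finish_job())"
```

```text
the job is handed in; nothing more can be done
None
```

The slide is home in its corner, the latch is across its near edge, and I handed the job in at about 15.8 s of the 61 s allowed.

- **Slide:** I pushed it along the floor to the back batten, then along that batten to the side batten. A final nudge towards the back met steady resistance of about 5 N. The last wrist picture puts its corners within about 1 mm of the seated position and square.
- **Latch:** I then swept it round by the tab until it met its stop, at about 6 N with no further motion. It now points to +y; the tab centre measures (-61, 16) mm in home's frame, against (-62, 16) expected at the stop.
- **Left alone:** the first and last wrist pictures agree on the tin and magnifier to within about 7 mm, which is my reading error for points near the picture's edge. I saw no sign that either was touched.
- **Finish:** the gripper ended about 19 cm up, clear of everything.
- **Disagreements:** the top and side cameras differed by about 5 mm in y at the start, so I relied on the wrist camera and on contact. The close-up still shows a thin dark line, under 1 mm, along the side batten, which I took for shadow because the batten stands 2 mm higher than the slide.

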